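# Wedge a hot tube block off its seat in a dry-block heater

### The arm

A 7-joint arm with a two-finger parallel gripper is mounted at the origin on a cart in front of the work surface, level with it; the furniture and walls round the work are solid. World frame = base frame: x ahead of the robot, y to its left, z up, the work surface at z = 0. Lengths are in m, angles in rad, forces in N, time in s.
With the tool pointing down it reaches from about 0.4 to 0.85 m from the base axis. Payload 4.5 kg.
Tool frame: the origin (TCP) lies between the finger pads; the fingertips stand 11 mm ahead of it and the grasp point (between the pads) lies 8 mm behind it (r.nose_length is the distance from the TCP to the fingertips, in m); z points along the fingers, y is the line along which they close (so a half turn about z gives the same grasp; the last joint's range is limited). The gripper opens to 88 mm and grips with 3 to 60 N. Pads are 18 mm wide; open, the fingers measure 123 mm over their backs; the gripper's body (75 mm by 187 mm) begins 45 mm behind the grasp point.
Start: joints at [1.355, 0.689, -0.195, 1.565, 0.157, 0.902, -0.215], TCP at [0.155, -0.606, 0.25] pointing down, gripper open.
Joint ranges: [-3.01, 3.01], [-0.46, 2.08], [-1.47, 1.51], [0.13, 2.56], [-1, 4.14], [0.04, 2.09], [-2.66, 2.66]. Speed limits (rad/s): [2.57, 2.57, 3.14, 3.14, 3.14, 3.14, 3.14].

### API

Orientations are given as a unit quaternion [x, y, z, w].
In Python, from plant import get_state, snapshot, camera_model, r gives the robot as it stands.
- The arm moves only by the shell command python3 -m inch 'ROWS' [FORCE]. ROWS is text: rows parted by semicolons, each of 7 numbers parted by spaces: the opening, from -1 (shut) to 1 (fully open), then the shift along the tool's x, y, z in m, then the turn, a rotation vector about the tool's x, y, z in rad. A call has 1 to 20 rows; each row shifts and turns the commanded pose from where the row before left it, along the tool's axes as they then stand; what a row does not reach is not made up. A row lasts 1/12 s, in which the tool goes at most 41.7 mm and 7.16 degrees, less where a joint would pass 70% of its speed; a pose out of reach is approached as far as the arm can. A call is refused whole if a number of a shift passes 0.0417 or a number of a turn 0.125, either way. A call with a gripper value outside its range is refused whole. The fingers move at their own pace and stop on an object; FORCE is the grip in N (left out, the last holds). Time passes only in rows, so rows that do not move let the fingers close. It gives the time, the measured TCP pose, the force, the opening and the grip force at its end, in the units of the state.
- get_state(): the state, without advancing time (a new reading comes with each control period).
- snapshot(name): name is "scene" or "top"; returns (picture, depth): 400x640x3 uint8, red, green, blue; 400x640 float32, m along the optical axis (not along the pixel's ray), 0 where there is no reading.
- camera_model(name): a dict with "intrinsics" (3x3 intrinsics, pixels), "view" (4x4, takes a point from world to camera coordinates). Camera axes: x right, y down, z forward; pixel columns grow to the right and rows downward; lengths in m; the calibration is good to about 2 mm. A picture is of the moment at which its call begins. camera_model takes no time and is no camera call.
- r.finish_job(): hands the job in; it is judged then, once.
The state is a dict: "clock": time; "q": joint angles; "qd": joint speeds; "joint_torque": joint torques, N m; "tool_pos": TCP position; "eef_rot": TCP orientation; "contact_force": force on the tool from outside, world axes, zero at the start; "moment": the same for the moment, N m; "opening": opening from 0.0 (shut) to 1.0 (fully open); "finger_force": force on a finger pad.
Only numpy, scipy, OpenCV 4.12 (cv2) and the standard library are available. Lean on these libraries where they do the work, as an engineer would, in place of code of your own. Each camera call takes 0.05 s, during which the arm holds its last target. There are 200 camera calls.

### The job

The aluminium tube block in the dry-block heater is hot and has to come out with its tubes: take the yellow lifting wedge by its upright grip, lay it flat on the heater's steel top in front of the block, slide the thin edge under the middle of the block's front lip until you feel it touch, then push on slowly until the lip has just risen, about 4 mm from where it sat (over 6 mm is too far), its rear edge staying down in the well. Finish still gripping the wedge there, flat on the steel top with the raised lip resting on it, so that a colleague can hook the block out. The block and its tubes must never be touched by the hand or arm, the tubes stay in it, and the things lying around stay where they are.

Things in the scene. Friction and masses are not known exactly. Their poses are not given: they have to be found in the camera images.
- heater: Dry-block heater, fixed: white housing 230 (x) x 150 (y) mm, flat steel top 75 mm above the bench, control face in front (-x), well 88 x 88 mm, 30 mm deep, centred 34 mm behind the middle (+x). Origin: centre of its underside; +x points from the control face to the back, z up. The steel top is free in front of the block's lip, from x = -112 to -36 mm.
- tube_block: Aluminium block, 0.5 to 0.9 kg, loose in the well with 2 mm play: 84 x 84 x 46 mm, four holes 38 mm deep; its front lip sticks out 28 mm over the steel top, 92 mm wide, 12 mm thick, with a 4 mm gap below it when seated. Pushed from the front it bears on the well's back wall and the lip tips up about the lower rear edge. Origin: centre of its underside; axes as the heater's.
- lip_front (a point): Middle of the lower front edge of the block's lip, the edge that the wedge's ramp lifts: 70 mm in front of the block's origin and 34 mm above it; 79 mm above the bench when seated.
- block_rear (a point): Middle of the block's lower rear edge, 42 mm behind its origin, on the well floor (45 mm above the bench); it stays down while the lip is raised.
- wedge: Yellow plastic wedge, 100 g, on the bench to the right of the heater, pointing roughly away from the robot. Base 100 (x) x 36 (y) mm: edge 2 mm thick at x = +50, ramp 36 mm long rising 1 in 3 to 14 mm, then level. Upright grip 42 (x) x 22 (y) mm centred at x = -25 mm, 14 to 58 mm above the underside; hold it across y. Origin: centre of the underside, +x to the thin edge, z up.
- wedge_tip (a point): Middle of the lower corner of the wedge's thin edge, 50 mm ahead of the wedge's origin along +x, 75 mm ahead of the grip's middle.
- tube_blue: 50 ml tube with a blue cap, 34 mm wide, 115 mm tall, standing in the rear left hole of the block, its foot 8 mm above the block's underside. Origin: centre of its foot.
- tube_orange: 50 ml tube with an orange cap, 34 mm wide, 115 mm tall, standing in the rear right hole of the block, its foot 8 mm above the block's underside. Origin: centre of its foot.
- tape_roll: Roll of label tape lying flat, 61 mm across and 19 mm high, on the bench beside the wedge, right of the heater; leave alone. Origin: centre of its underside.
- timer: White lab timer lying left of the heater near the bench's front edge, 60 x 58 x 16 mm; leave alone. Origin: centre of its underside.
- marker_blue: Marker with a blue cap lying behind on the right, 132 mm long, 17 mm high; leave alone. Origin: centre of its underside.
- bottle_amber: Brown bottle with a red cap, 60 mm across, 125 mm high, behind on the right; leave alone. Origin: centre of its underside.
There are look-alikes about, which are no part of the job. What is shaped like the tube_orange but green or red is not meant.

How it is judged:
By the outcome, as a careful person would: the job done as asked, in the order asked, and still so for the second after the job is handed in, while the arm keeps its last pose, push and grip.
It also fails if it takes over 51 s, if anything falls off the work surface, if the arm or the gripper's body presses on something with over 40 N, if the wrist force passes 120 N, or if a joint passes its speed limit or range.

## Working session

There is one attempt and no reset: what is moved stays moved. The work goes in short steps, Python scripts to look and compute and a shell command to move; the robot and the scene stay as the last step left them, time stands still between calls to the robot, and variables do not carry over. Pictures are saved under pics/ and viewed, at most 10 in all, crops included, and the job is handed in when it is done.

```bash
ls; mkdir -p pics; python3 - <<'E'
from plant import *
import cv2,numpy as np
s=get_state(); print(s)
for n in ["scene","top"]:
    p,d=snapshot(n); np.savez(f"pics/{n}0.npz",p=p,d=d); cv2.imwrite(f"pics/{n}0.png",p[:,:,::-1])
    c=camera_model(n); print(n,c["intrinsics"],np.round(c["view"],4))
E
```

```text
pics
{'clock': 0.0, 'q': array([ 1.3548198 ,  0.68997589, -0.19449942,  1.56635312,  0.15728523,
        0.90249608, -0.21511518]), 'qd': array([-0.00139042,  0.00166109, -0.00033652, -0.00211476,  0.00052408,
       -0.00177937, -0.00111399]), 'joint_torque': array([-9.37712430e-04, -5.27576351e+01, -1.26696713e+00, -1.53434247e+01,
       -5.25945181e-02,  6.47755223e-03,  1.92889815e-04]), 'tool_pos': array([ 0.15428795, -0.60501883,  0.24891227]), 'eef_rot': array([ 9.92208060e-01,  1.24588590e-01, -1.80320999e-04, -9.03841066e-04]), 'contact_force': array([ 1.26658264,  0.26049897, -0.05172767]), 'moment': array([ 0.02141726,  0.00574657, -0.03700165]), 'finger_force': 0.0, 'opening': 1.0013541808013877}
scene [[506.4766057    0.         325.20826515]
 [  0.         506.4766057  207.36851275]
 [  0.           0.           1.        ]] [[-0.6426 -0.7662  0.0062  0.2832]
 [-0.4648  0.3834 -0.7981  0.3339]
 [ 0.6091 -0.5157 -0.6025  1.2251]
 [ 0.      0.      0.      1.    ]]
top [[387.62806493   0.         316.60142528]
 [  0.         387.62806493 203.09964671]
 [  0.           0.           1.        ]] [[ 0.0047 -0.9998 -0.0189 -0.0705]
 [-0.9877 -0.0017 -0.1561  0.5571]
 [ 0.156   0.0194 -0.9876  1.0044]
 [ 0.      0.      0.      1.    ]]
```

View pics/scene0.png

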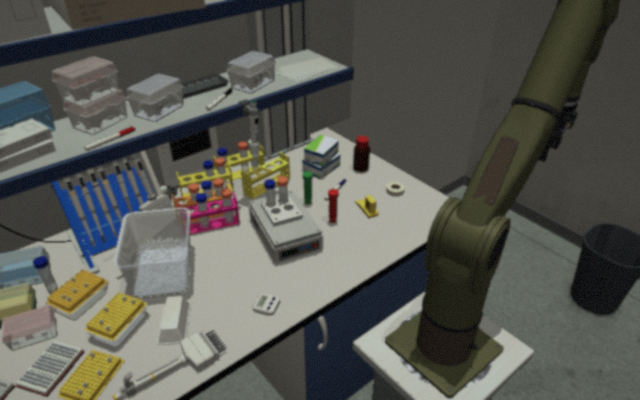

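View pics/top0.png

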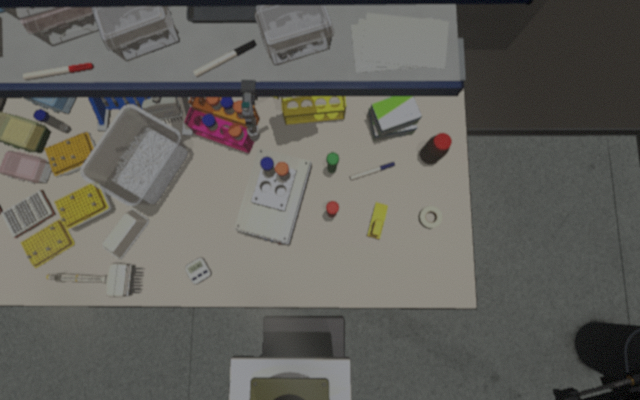

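Scene: the wedge is the small yellow piece at scene (368,205) / top (377,220). The heater is at top (275,195), with the blue cap at (266,163) and the orange cap at (283,170). Possible mix-ups:
- **For the wedge:** the yellow tube racks at top (313,108), and the yellow plates at (82,205) and (47,243).
- **For tube_orange:** the red tube at (332,208), the green tube at (333,160), and the orange caps in the racks at (215,100).

I choose the wedge at (377,220) and will check it in a crop.

```bash
cat > h.py <<'E'
from plant import *
import cv2,numpy as np
def pts(n,d):
    c=camera_model(n);K=c["intrinsics"];V=c["view"]
    v,u=np.mgrid[:400,:640]
    P=np.stack([(u-K[0,2])/K[0,0]*d,(v-K[1,2])/K[1,1]*d,d],-1)
    return (P-V[:3,3])@V[:3,:3]
def ray(n,uv,z):
    c=camera_model(n);K=c["intrinsics"];V=c["view"];R=V[:3,:3]
    uv=np.atleast_2d(uv).astype(float)
    D=np.c_[(uv-K[:2,2])/[K[0,0],K[1,1]],np.ones(len(uv))]@R
    o=-R.T@V[:3,3]
    return o+D*((z-o[2])/D[:,2])[:,None]
def proj(n,X):
    c=camera_model(n);K=c["intrinsics"];V=c["view"]
    p=(np.atleast_2d(X)@V[:3,:3].T+V[:3,3])@K.T
    return p[:,:2]/p[:,2:]
def yellow(p):
    h=cv2.cvtColor(p,cv2.COLOR_RGB2HSV)
    return ((h[...,0]>18)&(h[...,0]<36)&(h[...,1]>120)&(h[...,2]>60)).astype(np.uint8)
E
python3 - <<'E'
from h import *
a=np.load("pics/top0.npz");p,d=a["p"],a["d"];P=pts("top",d)
print("bench z",np.median(P[230:260,400:440,2]))
m=yellow(p);m[:,:355]=0;m[:,400:]=0;m[:190]=0;m[250:]=0
Q=P[m>0];print("wedge n",len(Q),Q.min(0),Q.max(0))
for lo,hi in[(-.01,.022),(.04,.075)]:
    k=Q[(Q[:,2]>lo)&(Q[:,2]<hi)];print(lo,len(k),np.median(k,0),cv2.minAreaRect(k[:,:2].astype(np.float32)*1000))
box=np.zeros((400,640),bool);box[140:250,230:320]=1
Z=P[...,2]
for lo,hi in[(.066,.082),(.084,.1)]:
    k=P[box&(Z>lo)&(Z<hi)&(d>0)];print(lo,len(k),np.median(k,0),cv2.minAreaRect(k[:,:2].astype(np.float32)*1000))
A=cv2.resize(p[140:260,225:405],None,fx=4,fy=4,interpolation=2)
b=np.load("pics/scene0.npz")["p"]
B=cv2.resize(b[165:265,240:440],None,fx=3.6,fy=3.6,interpolation=2)
cv2.imwrite("pics/ctop.png",cv2.convertScaleAbs(A,alpha=1.4)[:,:,::-1]);cv2.imwrite("pics/cscene.png",cv2.convertScaleAbs(B,alpha=1.6)[:,:,::-1])
E
```

```text
bench z 0.0003288425121215073
wedge n 395 [ 3.93843867e-01 -2.62360049e-01  1.98511948e-04] [ 0.56446959 -0.08905444  1.07749987]
-0.01 242 [ 0.53178542 -0.23763186  0.01224302] ((515.8795776367188, -235.4224090576172), (32.5784797668457, 95.49156951904297), 73.623046875)
0.04 139 [ 0.48911147 -0.22788861  0.05781122] ((490.26129150390625, -228.50933837890625), (21.84151840209961, 40.971012115478516), 73.43195343017578)
0.066 3063 [0.53876329 0.05320637 0.07552686] ((593.4676513671875, 85.45001220703125), (225.54029846191406, 238.49293518066406), 75.01437377929688)
0.084 1026 [0.57840513 0.04414736 0.09133665] ((624.9844360351562, 69.78825378417969), (159.0269775390625, 156.3458251953125), 74.86014556884766)
```

View pics/ctop.png

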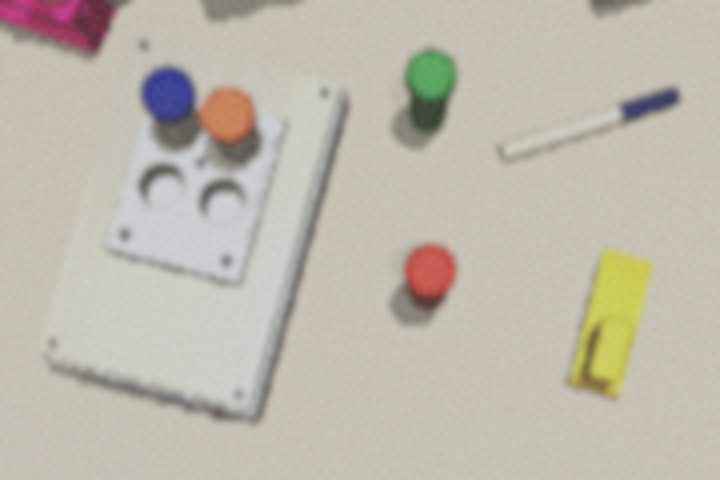

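View pics/cscene.png

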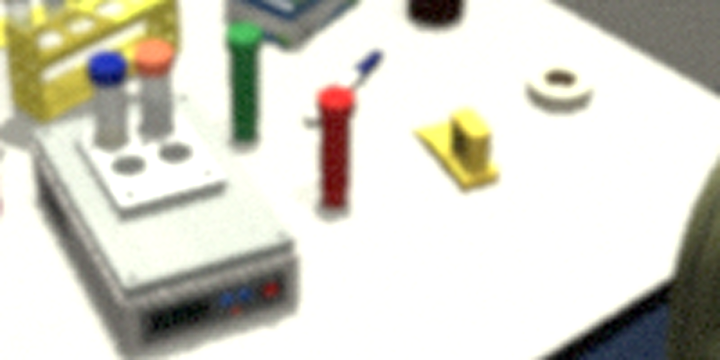

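The crops confirm the choices. The wedge is at crop (610,320), with its thin edge toward the back and its grip near the robot. The red tube stands between it and the heater, so I'll carry high. The block's lip front edge runs from (107,247) to (240,283) in the top crop.

```bash
python3 - <<'E'
from h import *
a=np.load("pics/top0.npz");p,d=a["p"],a["d"];P=pts("top",d);Z=P[...,2]
def cc(m):
    n,l,s,c=cv2.connectedComponentsWithStats(m.astype(np.uint8),connectivity=4);i=1+s[1:,4].argmax();return l==i
box=np.zeros((400,640),bool);box[140:255,230:320]=1
top=cc(box&(Z>.068)&(Z<.2))   # heater incl. block,tubes
c=max(cv2.findContours(top.astype(np.uint8),0,1)[0],key=cv2.contourArea)
st=cc(box&(abs(Z-.0755)<.006)); bl=cc(box&(abs(Z-.0915)<.006))
for n,m,z in(("steel",st,.075),("block",bl,.091)):
    v,u=np.nonzero(m);X=ray("top",np.c_[u,v],z)[:,:2]*1000
    r=cv2.minAreaRect(X.astype(np.float32));print(n,len(X),np.median(Z[m]),r)
    th=np.radians(-15.2);e=np.array([np.cos(th),np.sin(th)]);f=np.array([-e[1],e[0]])
    for w in (e,f):
        t=X@w; print(np.percentile(t,[0,1,3,97,99,100]).round(1))
# edge directions by line fit: front edge of block, per f-bin min of e
v,u=np.nonzero(bl);X=ray("top",np.c_[u,v],.091)[:,:2]*1000;te,tf=X@e,X@f
b=np.arange(tf.min()+6,tf.max()-6,4);E=[(x+2,te[(tf>=x)&(tf<x+4)].min()) for x in b];print(np.round(E,1).tolist(),np.polyfit(*np.array(E).T,1))
v,u=np.nonzero(st);X=ray("top",np.c_[u,v],.075)[:,:2]*1000;te,tf=X@e,X@f
b=np.arange(tf.min()+8,tf.max()-8,4);E=[(x+2,te[(tf>=x)&(tf<x+4)].min()) for x in b];print(np.polyfit(*np.array(E).T,1))
b=np.arange(te.min()+10,te.max()-10,4);E=[(x+2,tf[(te>=x)&(te<x+4)].min()) for x in b];print(np.polyfit(*np.array(E).T,1))
E
```

```text
steel 2946 0.07557095794364695 ((576.0123291015625, 47.97447967529297), (144.89036560058594, 224.09866333007812), 75.0833969116211)
[431.  432.5 435.3 650.9 653.9 655.5]
[124.5 125.9 127.7 266.9 268.8 270.1]
block 994 0.09134512553241186 ((594.525634765625, 43.198699951171875), (92.71455383300781, 112.44356536865234), 75.11478424072266)
[506.3 507.  508.5 607.4 615.1 618.8]
[151.  152.  153.2 241.4 242.8 243.7]
[[159.0, 507.2], [163.0, 506.5], [167.0, 507.7], [171.0, 507.0], [175.0, 506.3], [179.0, 507.4], [183.0, 506.8], [187.0, 507.9], [191.0, 506.5], [195.0, 508.3], [199.0, 507.0], [203.0, 508.8], [207.0, 508.1], [211.0, 506.7], [215.0, 508.6], [219.0, 507.2], [223.0, 506.5], [227.0, 507.7], [231.0, 507.0], [235.0, 506.3], [239.0, 507.4]] [1.96695548e-03 5.06891931e+02]
[-6.52057950e-03  4.33450525e+02]
[6.61931249e-03 1.22433182e+02]
```

```bash
python3 - <<'E'
from h import *
a=np.load("pics/top0.npz");p,d=a["p"],a["d"];P=pts("top",d)
h=cv2.cvtColor(p,cv2.COLOR_RGB2HSV)
m=((h[...,0]<6)|(h[...,0]>174))&(h[...,1]>110)
m[:,:315]=0;m[:,350:]=0;m[:190]=0;m[225:]=0
Q=P[m];Q=Q[(Q[:,2]>.1)&(Q[:,2]<.13)]
print("red",len(Q),np.median(Q,0),Q.min(0),Q.max(0))
m=(P[...,2]>.012)&(P[...,2]<.03);m[:,:410]=0;m[:,450:]=0;m[:200]=0;m[235:]=0
Q=P[m];print("tape",len(Q),Q.min(0),Q.max(0))
g=np.array([.4903,-.2285]);th=np.radians(-16.5);e=np.array([np.cos(th),np.sin(th)]);f=np.array([-e[1],e[0]])
v=np.array([.507,-.115]);
m=((h[...,0]<6)|(h[...,0]>174))&(h[...,1]>110);m[:,:315]=0;m[:,350:]=0;m[:190]=0;m[225:]=0
Q=P[m];Q=Q[(Q[:,2]>.1)&(Q[:,2]<.13)][:,:2]-g
print("red rel e",(Q@e).min(),(Q@e).max()," f",(Q@f).min(),(Q@f).max())
s=get_state();print(np.array([.4903,-.2285])-s["tool_pos"][:2])
E
```

```text
red 128 [ 0.53374312 -0.10883726  0.11468356] [ 0.51876015 -0.12388491  0.10245008] [ 0.54900016 -0.09625152  0.11891922]
tape 316 [ 0.49295555 -0.41106593  0.01215936] [ 0.55409541 -0.34998229  0.02512106]
red rel e -0.007446439799814403 0.02427719238461317  f 0.1126339651001705 0.1417874802244438
[0.33598602 0.37658796]
```

```bash
python3 -m inch '0.3 0.021 -0.0141 0 0 0 0;0.3 0.021 -0.0141 0 0 0 0;0.3 0.021 -0.0141 0 0 0 0;0.3 0.021 -0.0141 0 0 0 0;0.3 0.021 -0.0141 0 0 0 0;0.3 0.021 -0.0141 0 0 0 0;0.3 0.021 -0.0141 0 0 0 0;0.3 0.021 -0.0141 0 0 0 0;0.3 0.021 -0.0141 0 0 0 0;0.3 0.021 -0.0141 0 0 0 0;0.3 0.021 -0.0141 0 0 0 0;0.3 0.021 -0.0141 0 0 0 0;0.3 0.021 -0.0141 0 0 0 0;0.3 0.021 -0.0141 0 0 0 0;0.3 0.021 -0.0141 0 0 0 0;0.3 0.021 -0.0141 0 0 0 0;0.3 0.021 -0.0141 0 0 0 0;0.3 0.021 -0.0141 0 0 0 0;0.3 0.021 -0.0141 0 0 0 0;0.3 0.021 -0.0141 0 0 0 0' 30
python3 -m inch '0.3 0 0 0.01 0 0 0.09;0.3 0 0 0.01 0 0 0.09;0.3 0 0 0.01 0 0 0.09;0.3 0 0 0.01 0 0 0.09;0.3 0 0 0.01 0 0 0.09;0.3 0 0 0.01 0 0 0.09;0.3 0 0 0 0 0 0;0.3 0 0 0 0 0 0'
cat >> h.py <<'E'
from scipy.spatial.transform import Rotation as R
def go(xy,z,yaw):
    "shift in tool axes and turn still needed"
    s=get_state();r0=R.from_quat(s["eef_rot"]);M=r0.as_matrix()
    want=R.from_euler("z",np.radians(yaw))*R.from_euler("x",np.pi)
    t=(r0.inv()*want).as_rotvec()
    print("clock",round(s["clock"],2),"pos",s["tool_pos"].round(4),"yaw",np.degrees(np.arctan2(M[1,0],M[0,0])).round(2),"F",s["contact_force"].round(1),"op",round(s["opening"],3),"ff",round(s["finger_force"],1))
    print("shift",(M.T@(np.array([*xy,z])-s["tool_pos"])).round(4),"turn",t.round(4))
E
python3 -c "
from h import *
go((.4903,-.2285),.20,-16.5)"
```

```text
clock: 1.77
tool_pos: [0.4922, -0.2274, 0.2494]
eef_rot: [0.992, 0.125, -0.0, -0.0]
contact_force: [-0.1, 0.0, -1.3]
opening: 0.654
finger_force: 0.0
clock: 2.43
tool_pos: [0.4914, -0.2282, 0.1892]
eef_rot: [0.99, -0.143, -0.001, -0.0]
contact_force: [-0.6, 0.4, -0.2]
opening: 0.653
finger_force: 0.0
clock 2.43 pos [ 0.4914 -0.2282  0.1892] yaw -16.47 F [-0.6  0.4 -0.2] op 0.653 ff 0.0
shift [-0.001   0.0005 -0.0108] turn [0.0002 0.0017 0.0005]
```

```bash
python3 -m inch '0.2 -0.001 0 0.016 0 0 0;0.2 0 0 0.016 0 0 0;0.2 0 0 0.016 0 0 0;0.2 0 0 0.016 0 0 0;0.2 0 0 0.016 0 0 0;0.2 0 0 0.016 0 0 0;0.2 0 0 0.016 0 0 0;0.2 0 0 0.016 0 0 0;0.2 0 0 0.012 0 0 0;0.2 0 0 0.01 0 0 0;0.2 0 0 0.0065 0 0 0;0.2 0 0 0 0 0 0;0.2 0 0 0 0 0 0'
python3 -m inch '-1 0 0 0 0 0 0;-1 0 0 0 0 0 0;-1 0 0 0 0 0 0;-1 0 0 0 0 0 0;-1 0 0 0 0 0 0;-1 0 0 0 0 0 0;-1 0 0 0 0 0 0;-1 0 0 0 0 0 0' 40
```

```text
clock: 3.52
tool_pos: [0.491, -0.2284, 0.0334]
eef_rot: [0.99, -0.144, 0.0, 0.0]
contact_force: [-0.3, 0.3, -0.2]
opening: 0.6
finger_force: 0.0
clock: 4.18
tool_pos: [0.4909, -0.2284, 0.0335]
eef_rot: [0.989, -0.145, 0.0, 0.0]
contact_force: [-0.6, -0.6, 4.3]
opening: 0.25
finger_force: 40.0
```

```bash
python3 -m inch '-1 0 0 -0.004 0 0 0;-1 0 0 -0.01 0 0 0;-1 0 0 -0.016 0 0 0;-1 0 0 -0.018 0 0 0;-1 0 0 -0.018 0 0 0;-1 0 0 -0.018 0 0 0;-1 0 0 -0.018 0 0 0;-1 0 0 -0.018 0 0 0;-1 0 0 -0.018 0 0 0;-1 0 0 -0.018 0 0 0;-1 0 0 -0.018 0 0 0;-1 0 0 -0.018 0 0 0;-1 0 0 -0.008 0 0 0;-1 0 0 0 0 0 0;-1 0 0 0 0 0 0' 
python3 -c "
from h import *
go((.4532,.0813),.21,-15.0)"
```

```text
clock: 5.43
tool_pos: [0.4906, -0.2281, 0.2333]
eef_rot: [0.989, -0.145, 0.0, 0.0]
contact_force: [0.7, 0.8, -1.0]
opening: 0.248
finger_force: 40.0
clock 5.43 pos [ 0.4906 -0.2281  0.2333] yaw -16.62 F [ 0.7  0.8 -1. ] op 0.248 ff 40.0
shift [-0.1243 -0.2858  0.0232] turn [-0.     -0.0001 -0.0283]
```

```bash
python3 -m inch '-1 -0.004 -0.0095 0 0 0 -0.007;-1 -0.0075 -0.017 0 0 0 -0.007;-1 -0.0075 -0.017 0 0 0 -0.007;-1 -0.0075 -0.017 0 0 0 -0.007;-1 -0.0075 -0.0175 0 0 0 0;-1 -0.0075 -0.0175 0 0 0 0;-1 -0.0075 -0.0175 0 0 0 0;-1 -0.0075 -0.0175 0 0 0 0;-1 -0.0075 -0.0175 0 0 0 0;-1 -0.0075 -0.0175 0 0 0 0;-1 -0.0075 -0.0175 0 0 0 0;-1 -0.0075 -0.0175 0 0 0 0;-1 -0.0075 -0.0175 0 0 0 0;-1 -0.0075 -0.0175 0 0 0 0;-1 -0.0075 -0.0175 0 0 0 0;-1 -0.0075 -0.0175 0 0 0 0;-1 -0.0075 -0.0165 0 0 0 0;-1 -0.004 -0.005 0 0 0 0;-1 0 0 0 0 0 0;-1 0 0 0 0 0 0' 
python3 - <<'E'
from h import *
go((.4532,.0813),.1285,-15.0)
for n in ["scene","top"]:
    p,d=snapshot(n); np.savez(f"pics/{n}1.npz",p=p,d=d)
    c=proj(n,[.47,.08,.15])[0].astype(int);u,v=max(c[0]-70,0),max(c[1]-60,0)
    A=cv2.resize(p[v:v+120,u:u+140],None,fx=2.85,fy=3,interpolation=2);print(n,u,v)
    cv2.imwrite(f"pics/{n}1.png",cv2.convertScaleAbs(A,alpha=1.4)[:,:,::-1])
a=cv2.imread("pics/scene1.png");b=cv2.imread("pics/top1.png");cv2.imwrite("pics/both1.png",np.hstack([cv2.resize(a,(399,360)),cv2.resize(b,(399,360))]))
E
```

```text
clock: 7.1
tool_pos: [0.4432, 0.0866, 0.2327]
eef_rot: [0.991, -0.13, -0.001, 0.001]
contact_force: [-0.2, -0.1, 0.2]
opening: 0.248
finger_force: 40.0
clock 7.1 pos [0.4432 0.0866 0.2327] yaw -14.99 F [-0.2 -0.1  0.2] op 0.248 ff 40.0
shift [0.0111 0.0024 0.1042] turn [0.0014 0.0011 0.0002]
scene 226 157
top 183 171
```

View pics/both1.png

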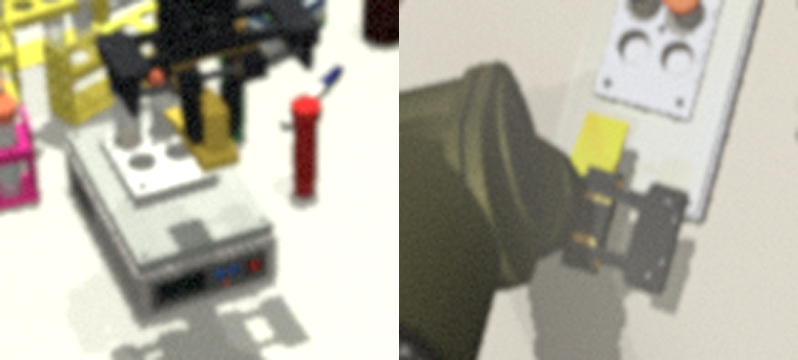

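The wedge is held level, pointing at the lip. Its thin edge is at (605,118) in the right-hand crop, a little in front of the lip. I'll check how it sits in the hand from the depth.

```bash
python3 - <<'E'
from h import *
a=np.load("pics/top1.npz");p,d=a["p"],a["d"];P=pts("top",d)
m=yellow(p);m[:200]=0;m[235:]=0;m[:,235:]=m[:,235:];m[:,:240]=0;m[:,275:]=0
Q=P[(m>0)];Q=Q[(Q[:,2]>.18)&(Q[:,2]<.23)]
t=get_state()["tool_pos"];th=np.radians(-15);e=np.array([np.cos(th),np.sin(th)]);f=np.array([-e[1],e[0]])
D=(Q[:,:2]-t[:2])*1000;E_,F=D@e,D@f
print(len(Q),"e",np.percentile(E_,[0,2,98,100]).round(1),"f",np.percentile(F,[0,2,50,98,100]).round(1))
# ramp plane: z vs e, level region
A=np.c_[E_,F,np.ones(len(Q))];k=E_>42
print("ramp fit",np.linalg.lstsq(A[k],Q[k,2]*1000,rcond=None)[0].round(3))
b=[(x,np.median(F[(E_>=x)&(E_<x+5)])) for x in range(20,74,5) if ((E_>=x)&(E_<x+5)).sum()>5];print(np.round(b,1).tolist())
k=E_>50; b=np.array([(np.mean(F[(E_>=x)&(E_<x+4)].min()),F[(E_>=x)&(E_<x+4)].max()) for x in range(48,72,4)]);print(b.round(1).tolist())
# tips line in e,f in heater frame
X=Q[:,:2]*1000;print("tip e",np.percentile(X@e,99.5),"mid f",(X@f)[E_>50].min(),(X@f)[E_>50].max())
print("lip", np.array([540.0,57.7])@e, np.array([540.0,57.7])@f)
E
```

```text
249 e [29.3 33.  72.5 73.5] f [-17.7 -16.8   0.4  15.5  16.1]
ramp fit [-3.52000e-01 -3.00000e-03  2.27955e+02]
[[30.0, 8.2], [35.0, 0.7], [40.0, -0.6], [45.0, -1.0], [50.0, -0.9], [55.0, 0.2], [60.0, -0.2], [65.0, 0.2], [70.0, -0.4]]
[[-15.8, 15.4], [-17.5, 15.8], [-15.6, 15.6], [-15.8, 14.8], [-15.3, 15.9], [-15.6, 15.5]]
tip e 479.6935033851156 mid f 180.22701762506773 213.5748734601471
lip 506.6660872936814 195.49620453224045
```

```bash
python3 -m inch '-1 0 0.002 0.008 0 0 0;-1 0.002 0 0.014 0 0 0;-1 0.002 0 0.014 0 0 0;-1 0.002 0 0.014 0 0 0;-1 0.002 0 0.014 0 0 0;-1 0 0 0.014 0 0 0;-1 0 0 0.014 0 0 0;-1 0 0 0.012 0 0 0;-1 0 0 0.01 0 0 0;-1 0 0 0.005 0 0 0;-1 0 0 0 0 0 0;-1 0 0 0 0 0 0' 
python3 -c "
from h import *
go((.4532,.0813),.1085,-15.0)"
```

```text
clock: 8.2
tool_pos: [0.4511, 0.0824, 0.114]
eef_rot: [0.991, -0.131, -0.0, 0.0]
contact_force: [-0.2, 0.1, -0.6]
opening: 0.247
finger_force: 40.0
clock 8.2 pos [0.4511 0.0824 0.114 ] yaw -15.08 F [-0.2  0.1 -0.6] op 0.247 ff 40.0
shift [0.0023 0.0006 0.0055] turn [ 0.0005  0.0003 -0.0013]
```

```bash
python3 -m inch '-1 0 0 0.001 0 0 0;-1 0 0 0.001 0 0 0;-1 0 0 0.001 0 0 0;-1 0 0 0 0 0 0'; python3 -m inch '-1 0 0 0.001 0 0 0;-1 0 0 0 0 0 0;-1 0 0 0 0 0 0'
```

```text
clock: 8.53
tool_pos: [0.4513, 0.0831, 0.1114]
eef_rot: [0.991, -0.131, 0.0, -0.0]
contact_force: [0.7, -0.3, -0.4]
opening: 0.249
finger_force: 40.0
clock: 8.78
tool_pos: [0.4512, 0.0831, 0.1102]
eef_rot: [0.991, -0.131, 0.0, 0.0]
contact_force: [0.2, 0.1, -1.7]
opening: 0.248
finger_force: 40.0
```

```bash
python3 -m inch '-1 0 0 0.001 0 0 0;-1 0 0 0 0 0 0;-1 0 0 0 0 0 0'; python3 -m inch '-1 0 0 0.0007 0 0 0;-1 0 0 0 0 0 0;-1 0 0 0 0 0 0';python3 -m inch '-1 0 0 0.0005 0 0 0;-1 0 0 0 0 0 0;-1 0 0 0 0 0 0'; python3 -c "
from h import *
print(get_state()['moment'].round(3));go((.4532,.0813),.1085,-15.0)"
```

```text
clock: 9.03
tool_pos: [0.4511, 0.0831, 0.1091]
eef_rot: [0.991, -0.131, -0.0, 0.0]
contact_force: [1.0, -0.3, -1.3]
opening: 0.245
finger_force: 40.0
clock: 9.28
tool_pos: [0.4512, 0.0831, 0.1085]
eef_rot: [0.991, -0.131, 0.0, 0.0]
contact_force: [-0.4, -0.4, -0.7]
opening: 0.243
finger_force: 40.0
clock: 9.53
tool_pos: [0.4511, 0.0831, 0.1084]
eef_rot: [0.991, -0.131, 0.0, -0.0]
contact_force: [-1.2, -0.5, 5.5]
opening: 0.244
finger_force: 40.0
[0.011 0.088 0.004]
clock 9.53 pos [0.4511 0.0831 0.1084] yaw -15.02 F [-1.2 -0.5  5.5] op 0.244 ff 40.0
shift [ 0.0025  0.0012 -0.0001] turn [-0.0002 -0.0003 -0.0004]
```

```bash
python3 -m inch '-1 0.001 0.001 0 0 0 0;-1 0.0015 0 0 0 0 0;-1 0.0015 0 0 0 0 0;-1 0.0015 0 0 0 0 0;-1 0.0015 0 0 0 0 0;-1 0.0015 0 0 0 0 0;-1 0.0015 0 0 0 0 0;-1 0.0015 0 0 0 0 0;-1 0.0015 0 0 0 0 0;-1 0.001 0 0 0 0 0;-1 0 0 0 0 0 0;-1 0 0 0 0 0 0'; python3 - <<'E'
from h import *
go((.4532,.0813),.1085,-15.0)
th=np.radians(-15);e=np.array([np.cos(th),np.sin(th)]);f=np.array([-e[1],e[0]])
t=get_state()["tool_pos"];print("e,f",t[:2]@e,t[:2]@f)
p,d=snapshot("top");np.savez("pics/top2.npz",p=p,d=d);P=pts("top",d)
m=yellow(p);m[:150]=0;m[260:]=0;m[:,:230]=0;m[:,300:]=0
v,u=np.nonzero(m);X=ray("top",np.c_[u,v],.078)[:,:2]*1000;k=(X@e)>440;print(len(X),"tip e",np.percentile((X@e)[k],[98,100]),"f",np.percentile((X@f)[k],[0,2,98,100]))
p2,d2=snapshot("scene");np.savez("pics/scene2.npz",p=p2,d=d2)
A=cv2.resize(p[170:240,225:315],(540,420),interpolation=2)
cv2.imwrite("pics/c2.png",cv2.convertScaleAbs(A,alpha=1.4)[:,:,::-1])
E
```

```text
clock: 10.53
tool_pos: [0.4616, 0.0788, 0.1085]
eef_rot: [0.991, -0.13, -0.002, 0.0]
contact_force: [-5.9, 1.4, 10.6]
opening: 0.251
finger_force: 40.0
clock 10.53 pos [0.4616 0.0788 0.1085] yaw -14.96 F [-5.9  1.4 10.6] op 0.251 ff 40.0
shift [-0.0088 -0.0002  0.    ] turn [0.0012 0.0047 0.0007]
e,f 0.42550734020868963 0.1956185409580518
172 tip e [498.12309019 499.40214787] f [180.38439295 181.05176868 211.83250995 212.69614596]
```

View pics/c2.png

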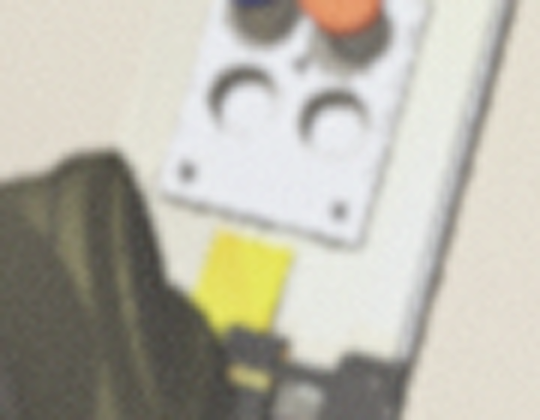

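The wedge lies on the steel centred ahead of the lip: its edge is at crop (250,235) and the lip edge at (262,215), about 6 mm apart. I'll advance slowly from here.

```bash
python3 -m inch '-1 0.001 0 -0.0003 0 0 0;-1 0.001 0 0 0 0 0;-1 0.001 0 0 0 0 0;-1 0.001 0 0 0 0 0;-1 0 0 0 0 0 0;-1 0 0 0 0 0 0'; for i in 1; do python3 -m inch '-1 0.001 0 0 0 0 0;-1 0.001 0 0 0 0 0;-1 0 0 0 0 0 0;-1 0 0 0 0 0 0'; python3 -m inch '-1 0.001 0 0 0 0 0;-1 0.001 0 0 0 0 0;-1 0 0 0 0 0 0;-1 0 0 0 0 0 0'; done
```

```text
clock: 11.13
tool_pos: [0.4669, 0.0777, 0.1085]
eef_rot: [0.991, -0.13, -0.001, 0.0]
contact_force: [-4.4, 1.7, 7.7]
opening: 0.243
finger_force: 40.0
clock: 11.47
tool_pos: [0.4689, 0.0771, 0.1085]
eef_rot: [0.991, -0.13, -0.001, 0.0]
contact_force: [-4.1, 0.7, 6.9]
opening: 0.246
finger_force: 40.0
clock: 11.8
tool_pos: [0.4709, 0.0766, 0.1085]
eef_rot: [0.991, -0.131, -0.001, 0.0]
contact_force: [-4.6, 1.7, 6.7]
opening: 0.245
finger_force: 40.0
```

```bash
python3 -m inch '-1 0.001 0 0 0 0 0;-1 0 0 0 0 0 0;-1 0 0 0 0 0 0'; python3 -m inch '-1 0.001 0 0 0 0 0;-1 0 0 0 0 0 0;-1 0 0 0 0 0 0'; python3 -m inch '-1 0.001 0 0 0 0 0;-1 0 0 0 0 0 0;-1 0 0 0 0 0 0'
```

```text
clock: 12.05
tool_pos: [0.4717, 0.0763, 0.1085]
eef_rot: [0.991, -0.13, -0.001, 0.0]
contact_force: [-3.7, 0.9, 6.1]
opening: 0.245
finger_force: 40.0
clock: 12.3
tool_pos: [0.4727, 0.0761, 0.1085]
eef_rot: [0.991, -0.131, -0.001, 0.0]
contact_force: [-3.9, 0.9, 7.6]
opening: 0.245
finger_force: 40.0
clock: 12.55
tool_pos: [0.4736, 0.0758, 0.1085]
eef_rot: [0.991, -0.13, -0.001, 0.0]
contact_force: [-3.9, 1.1, 7.5]
opening: 0.248
finger_force: 40.0
```

```bash
python3 -m inch '-1 0.001 0 0 0 0 0;-1 0 0 0 0 0 0;-1 0 0 0 0 0 0'; python3 -m inch '-1 0.001 0 0 0 0 0;-1 0 0 0 0 0 0;-1 0 0 0 0 0 0'; python3 -m inch '-1 0.001 0 0 0 0 0;-1 0 0 0 0 0 0;-1 0 0 0 0 0 0'
```

```text
clock: 12.8
tool_pos: [0.4744, 0.0756, 0.1085]
eef_rot: [0.991, -0.13, -0.002, 0.0]
contact_force: [-4.5, 1.9, 8.3]
opening: 0.245
finger_force: 40.0
clock: 13.05
tool_pos: [0.4746, 0.0755, 0.1085]
eef_rot: [0.991, -0.13, -0.002, 0.0]
contact_force: [-6.0, 1.5, 8.6]
opening: 0.247
finger_force: 40.0
clock: 13.3
tool_pos: [0.4746, 0.0755, 0.1085]
eef_rot: [0.992, -0.13, -0.003, 0.0]
contact_force: [-7.7, 2.1, 11.1]
opening: 0.244
finger_force: 40.0
```

Touch felt at TCP x≈0.4746, where the tool stalled and the push grew. I'll push on in small steps and correct the tiny pitch.

```bash
cat >> h.py <<'E'
th=np.radians(-15);e=np.array([np.cos(th),np.sin(th)]);f=np.array([-e[1],e[0]])
def lip(look=True):
    s=get_state();t=s["tool_pos"];F=s["contact_force"];M=R.from_quat(s["eef_rot"])
    want=R.from_euler("z",th)*R.from_euler("x",np.pi)
    print("clock",round(s["clock"],2),"e %.4f f %.4f z %.4f"%(t[:2]@e,t[:2]@f,t[2]),"Fe %.1f Ff %.1f Fz %.1f"%(F[:2]@e,F[:2]@f,F[2]),"turn",(M.inv()*want).as_rotvec().round(4))
    if not look:return
    _,d=snapshot("top");P=pts("top",d);d0=np.load("pics/top2.npz")["d"];P0=pts("top",d0)
    def fit(P):
        E_,F_,Z=P[...,:2]@e*1000,P[...,:2]@f*1000,P[...,2]*1000
        m=(E_>509)&(E_<612)&(abs(F_-196.5)<42)&(abs(Z-93)<7)
        for _ in range(3):
            c=np.linalg.lstsq(np.c_[E_[m]-507,F_[m]-196.5,np.ones(m.sum())],Z[m],rcond=None)[0]
            r=abs(Z-(E_-507)*c[0]-(F_-196.5)*c[1]-c[2]);m=m&(r<3)
        return c,m.sum()
    a,n=fit(P0);b,k=fit(P)
    print("lip rise %.2f mm, tilt %.2f deg, side tilt %.2f (n %d %d)"%((b-a)[2],np.degrees((b-a)[0]),np.degrees((b-a)[1]),n,k))
E
python3 -m inch '-1 0.0005 0 0 0 0.003 0;-1 0.0005 0 0 0 0.003 0;-1 0.0005 0 0 0 0 0;-1 0.0005 0 0 0 0 0;-1 0 0 0 0 0 0;-1 0 0 0 0 0 0'; python3 -c "
from h import *
lip()"
```

```text
clock: 13.8
tool_pos: [0.4748, 0.0754, 0.1085]
eef_rot: [0.992, -0.13, -0.002, 0.001]
contact_force: [-10.7, 4.5, 13.5]
opening: 0.247
finger_force: 40.0
clock 13.8 e 0.4391 f 0.1957 z 0.1085 Fe -11.5 Ff 1.6 Fz 13.5 turn [0.0021 0.0034 0.0018]
lip rise 0.24 mm, tilt -0.09 deg, side tilt 0.45 (n 724 725)
```

```bash
python3 -m inch '-1 0.0005 0 -0.0003 0 0.002 0;-1 0.0005 0 -0.0003 0 0.001 0;-1 0.0005 0 0 0 0 0;-1 0.0005 0 0 0 0 0;-1 0 0 0 0 0 0;-1 0 0 0 0 0 0'; python3 -c "
from h import *
lip()"
```

```text
clock: 14.35
tool_pos: [0.4782, 0.0742, 0.1085]
eef_rot: [0.992, -0.13, 0.001, 0.001]
contact_force: [-6.8, 2.1, 5.2]
opening: 0.248
finger_force: 40.0
clock 14.35 e 0.4426 f 0.1955 z 0.1085 Fe -7.2 Ff 0.3 Fz 5.2 turn [ 0.0021 -0.0019  0.0009]
lip rise 1.06 mm, tilt -0.68 deg, side tilt 0.35 (n 724 753)
```

```bash
python3 -m inch '-1 0.0005 0 0 0 0 0;-1 0.0005 0 0 0 0 0;-1 0.0005 0 0 0 0 0;-1 0.0005 0 0 0 0 0;-1 0.0005 0 0 0 0 0;-1 0.0005 0 0 0 0 0;-1 0 0 0 0 0 0;-1 0 0 0 0 0 0'; python3 -c "
from h import *
lip()"
```

```text
clock: 15.07
tool_pos: [0.481, 0.0733, 0.1085]
eef_rot: [0.991, -0.13, 0.001, 0.001]
contact_force: [-6.5, 1.7, 5.6]
opening: 0.246
finger_force: 40.0
clock 15.07 e 0.4456 f 0.1953 z 0.1085 Fe -6.8 Ff -0.0 Fz 5.6 turn [ 0.0023 -0.0017  0.0007]
lip rise 1.99 mm, tilt -1.14 deg, side tilt 0.39 (n 724 731)
```

```bash
python3 -m inch '-1 0.0005 0 0 0 0 0;-1 0.0005 0 0 0 0 0;-1 0.0005 0 0 0 0 0;-1 0.0005 0 0 0 0 0;-1 0.0005 0 0 0 0 0;-1 0.0005 0 0 0 0 0;-1 0 0 0 0 0 0;-1 0 0 0 0 0 0'; python3 -c "
from h import *
lip()"
```

```text
clock: 15.78
tool_pos: [0.4839, 0.0725, 0.1085]
eef_rot: [0.991, -0.13, 0.001, 0.001]
contact_force: [-6.4, 2.1, 4.9]
opening: 0.244
finger_force: 40.0
clock 15.78 e 0.4487 f 0.1953 z 0.1085 Fe -6.8 Ff 0.4 Fz 4.9 turn [ 0.0023 -0.0018  0.0006]
lip rise 2.91 mm, tilt -1.48 deg, side tilt 0.09 (n 724 739)
```

```bash
python3 -m inch '-1 0.0005 0 0 0 0 0;-1 0.0005 0 0 0 0 0;-1 0.0005 0 0 0 0 0;-1 0.0005 0 0 0 0 0;-1 0.0005 0 0 0 0 0;-1 0.0003 0 0 0 0 0;-1 0 0 0 0 0 0;-1 0 0 0 0 0 0;-1 0 0 0 0 0 0'; python3 - <<'E'
from h import *
lip();lip()
p,_=snapshot("scene");q,_=snapshot("top")
A=cv2.resize(p[165:265,230:350],(480,400),interpolation=2);B=cv2.resize(q[150:240,230:302],(320,400),interpolation=2)
cv2.imwrite("pics/fin.png",cv2.convertScaleAbs(np.hstack([A,B]),alpha=1.5)[:,:,::-1])
E
```

```text
clock: 16.58
tool_pos: [0.4867, 0.0717, 0.1085]
eef_rot: [0.991, -0.13, 0.001, 0.001]
contact_force: [-6.0, 0.9, 4.9]
opening: 0.246
finger_force: 40.0
clock 16.58 e 0.4515 f 0.1952 z 0.1085 Fe -6.0 Ff -0.6 Fz 4.9 turn [ 0.0023 -0.0019  0.0006]
lip rise 3.95 mm, tilt -2.09 deg, side tilt 0.38 (n 724 728)
clock 16.63 e 0.4515 f 0.1953 z 0.1085 Fe -7.2 Ff -0.1 Fz 5.3 turn [ 0.0023 -0.0019  0.0005]
lip rise 3.85 mm, tilt -1.89 deg, side tilt 0.22 (n 724 728)
```

View pics/fin.png

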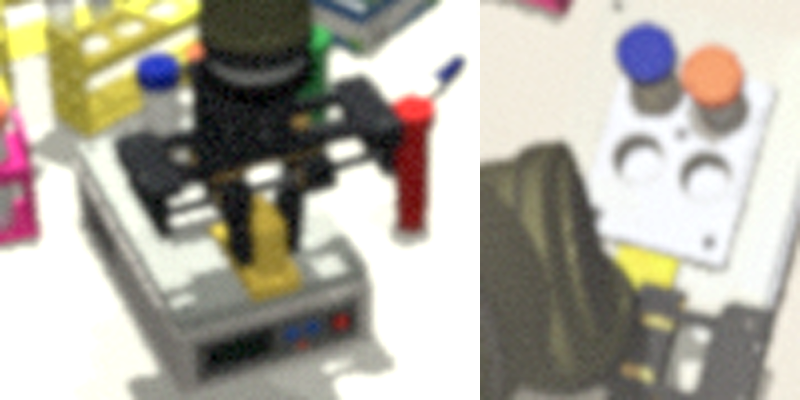

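The wedge is under the middle of the lip (right crop (650,265)) and flat on the steel. The tubes are still seated, the hand is clear of the block, and the lip is up about 4 mm. I'm handing in.

```bash
python3 -c "
from plant import r
print(r.finish_job())"
```

```text
the job is handed in; nothing more can be done
None
```

I handed the job in at about 17 s: the wedge is still gripped, flat on the steel top under the middle of the lip, and the lip is raised about 4 mm (3.9 mm from depth images, 4.2 mm from how far the wedge went in), with the tubes still in the block.

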